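# Reunite puck display cases with their own lids

## Robot

A 7-joint arm with a two-finger parallel gripper is mounted at the origin on the work surface. World frame = base frame: x ahead of the robot, y to its left, z up, the work surface at z = 0. Lengths are in m, angles in rad, forces in N, time in s.
With the tool pointing down it reaches from about 0.4 to 0.85 m from the base axis. Payload 10.4 kg.
Tool frame: the origin (TCP) lies on the centre line of the jaws, within the pads' length; the fingertips stand 11 mm ahead of it and the grasp point (between the pads) lies 8 mm behind it; z points along the fingers, y is the line along which they close (so a half turn about z gives the same grasp; the last joint's range is limited). The gripper opens to 87 mm and grips with 3 to 60 N. Pads are 19 mm wide; open, the fingers measure 117 mm over their backs; the gripper's body (75 mm by 190 mm) begins 51 mm behind the grasp point.
Start: joints at [1.316, 0.332, -0.065, 1.46, 0.022, 1.35, -0.088], TCP at [0.144, -0.608, 0.234] pointing down, gripper open.
Joint ranges: [-2.6, 2.6], [-0.5, 2.12], [-1.47, 1.34], [0.16, 2.42], [-1.27, 4.41], [0.06, 2.06], [-2.6, 2.6]. Speed limits (rad/s): [2.22, 2.22, 2.79, 2.79, 3.14, 3.14, 3.14].

## Interface

Orientations are given as a unit quaternion [x, y, z, w].
In Python, from bench import r gives the robot as it stands.
- The arm moves only by the shell command python3 -m pendant 'ROWS' [OPENING] [FORCE]. ROWS is JSON, a list of rows, each a list of 4 numbers: the shift along the tool's x, y, z in m, then the turn about the tool's z in rad. A call has 1 to 8 rows; each row shifts and turns the commanded pose from where the row before left it, along the tool's axes as they then stand; what a row does not reach is not made up. A row lasts 1/12 s, in which the tool goes at most 41.7 mm and 7.16 degrees, less where a joint would pass 70% of its speed; a pose out of reach is approached as far as the arm can. A call with a gripper value outside its range is refused whole. OPENING is the opening, from 0 (shut) to 1 (fully open), set as the call begins (- or left out, the last holds). The fingers move at their own pace and stop on an object; FORCE is the grip in N (left out, the last holds). Time passes only in rows, so rows that do not move let the fingers close. It gives the time, the measured TCP pose, the force, the opening and the grip force at its end, in the units of the state.
- r.read_state(): the state, without advancing time (a new reading comes with each control period).
- r.camera(name): name is "scene" or "top"; returns a dict with "img" (420x560x3 uint8, red, green, blue), "camera_matrix" (3x3 intrinsics, pixels), "xyz" and "attitude" of the camera in the world. Camera axes: x right, y down, z forward; pixel columns grow to the right and rows downward; lengths in m; the calibration is good to about 2 mm. A picture is of the moment at which its call begins. There is no depth.
- r.close_job(): hands the job in; it is judged then, once.
Trained networks look in the newest picture that a camera, given by its name, has taken for a name from the list of things; names that differ only in an ending like _2 or _b are one class to them, and where a whole thing is asked for, a point or a joint stands for the part that bears it (a point fixed in the world has none). Each returns a list of dicts, best first, with "score" (0 to 1); they miss things now and then, are a little off and sometimes report something else, mostly with a low value. They report only what shows in the picture. A call takes as long as a camera call. They do not tell look-alikes from the thing itself.
- r.outline_of(thing, camera): "mask" (420x560 bool, what is visible of it) and "bbox" ([centre column, centre row, width, height] in pixels, round what is visible of it).
The state is a dict: "time": time; "joint_positions": joint angles; "joint_vel": joint speeds; "joint_torque": joint torques, N m; "ee_pos": TCP position; "eef_rot": TCP orientation; "ft_force": force on the tool from outside, world axes, zero at the start; "torque": the same for the moment, N m; "width": finger opening in m; "grip_force": force on a finger pad.
Only numpy, scipy, OpenCV 4.12 (cv2) and the standard library are available. Lean on these libraries where they do the work, as an engineer would, in place of code of your own. Each camera call takes 0.05 s, during which the arm holds its last target. There are 200 camera calls.

## Task

Each of the two open puck display cases fits only one of the three loose white lids: the one whose two edge notches match that case's two yellow lugs. Lower each case's own lid onto it (do not drop it on) until it lies flat and fully home on the rim all round, and let go. Leave the cases standing where they are, and do not disturb the odd lid, the loose pucks, the marker pens or the marker cup.

Things in the scene. Friction and masses are not known exactly. Their poses are not given: they have to be found in the camera images.
- case_a: open grey tray 100x100 mm with a black puck fixed in it, loose, 0.6 kg; rim 31 mm high, walls 4. On the rim two yellow lugs 11 wide (y), 8 thick (x: 42 to 50 mm from centre), 12.5 above the rim, tops rounded: front (-x) edge y=-28 mm, back (+x) edge y=0. Origin: centre of underside, z up. Stands on the table, front edge roughly to the robot (yaw within 0.5 rad)
- case_b: open grey tray 100x100 mm with a black puck fixed in it, loose, 0.6 kg; rim 31 mm high, walls 4. On the rim two yellow lugs 11 wide (y), 8 thick (x: 42 to 50 mm from centre), 12.5 above the rim, tops rounded: front (-x) edge y=+28 mm, back (+x) edge y=0. Origin: centre of underside, z up. Stands on the table, front edge roughly to the robot (yaw within 0.5 rad)
- lid_1: loose white plate 100x100x6 mm, 0.15 kg; red grip bar at mid-top, 40 long (x), 16 thick (y), top 37 above underside. Edge notches 14 wide (y), 10 deep (x): front (-x) edge y=-28 mm, back (+x) edge y=0. Fits the case with the same pattern, front over front; home, its underside is 31 mm above the case's. Origin: centre of underside, z up. Starts flat, yaw within 0.5 rad
- lid_2: loose white plate 100x100x6 mm, 0.15 kg; red grip bar at mid-top, 40 long (x), 16 thick (y), top 37 above underside. Edge notches 14 wide (y), 10 deep (x): front (-x) edge y=+28 mm, back (+x) edge y=0. Fits the case with the same pattern, front over front; home, its underside is 31 mm above the case's. Origin: centre of underside, z up. Starts flat, yaw within 0.5 rad
- lid_3: loose white plate 100x100x6 mm, 0.15 kg; red grip bar at mid-top, 40 long (x), 16 thick (y), top 37 above underside. Edge notches 14 wide (y), 10 deep (x): front (-x) edge y=+28 mm, back (+x) edge y=+28 mm. Odd lid, fits neither case. Origin: centre of underside, z up. Starts flat, yaw within 0.5 rad
- puck_1: loose black hockey puck, 76 mm across, 25 mm thick; a bystander; origin: centre of the underside
- puck_2: loose black hockey puck, 76 mm across, 25 mm thick; a bystander; origin: centre of the underside
- puck_3: loose black hockey puck, 76 mm across, 25 mm thick; a bystander; origin: centre of the underside
- marker_1: marker pen lying on the table, silver and black, 130 mm long, 12 mm thick; a bystander; origin: centre of the underside
- marker_2: marker pen lying on the table, silver and black, 130 mm long, 12 mm thick; a bystander; origin: centre of the underside
- marker_cup: dark metal cup, 76 mm across, 90 mm high, with markers standing in it up to 136 mm; a bystander; origin: centre of the underside
Things that resemble listed ones, but are neither listed nor needed, are in the scene too. What is shaped like the lid_2 but pink or turquoise is not meant.

How it is judged:
At the end, for the whole second after the job is handed in: lid_1 home on case_a and lid_2 on case_b: underside 29 to 33 mm above the case's underside, centred within 5 mm, turned within 0.1 rad, lid and case level within 0.05 rad, at rest; cases, odd lid, pucks, marker pens and cup within 30 mm of their starts (z of lid_1 in the frame of case_a between 0.029 and 0.033 m and horizontal distance between lid_1 and case_a below 0.005 m and angle between the x axis of lid_1 and the x axis of case_a, either way round below 0.1 rad and angle between each of lid_1, case_a, lid_2, case_b's own z axis and vertical below 0.05 rad and linear speed of each of lid_1, case_a, lid_2, case_b below 0.02 m/s and distance of each of case_a, case_b, lid_3, puck_1, puck_2, puck_3, marker_1, marker_2, marker_cup from where it was at the start of the episode below 0.03 m and z of lid_2 in the frame of case_b between 0.029 and 0.033 m and horizontal distance between lid_2 and case_b below 0.005 m and angle between the x axis of lid_2 and the x axis of case_b, either way round below 0.1 rad); the robot touches nothing.
It fails at once if a lid is dropped or slammed onto its case: moving faster than 0.5 m/s while its underside is 3 to 24 mm above the rim and it is centred within 15 mm ((horizontal distance between lid_1 and case_a below 0.015 m and z of lid_1 in the frame of case_a between 0.034 and 0.055 m and linear speed of lid_1 above 0.5 m/s) or (horizontal distance between lid_2 and case_b below 0.015 m and z of lid_2 in the frame of case_b between 0.034 and 0.055 m and linear speed of lid_2 above 0.5 m/s)).
It fails at once if the odd lid or another bystander (puck, marker pen, marker cup) is moved by more than 30 mm (distance of any of lid_3, puck_1, puck_2, puck_3, marker_1, marker_2, marker_cup from where it was at the start of the episode above 0.03 m).
It fails at once if a case is moved by more than 30 mm (distance of any of case_a, case_b from where it was at the start of the episode above 0.03 m).
It also fails if it takes over 64 s, if anything falls off the work surface, if the arm or the gripper's body presses on something with over 40 N, if the wrist force passes 120 N, or if a joint passes its speed limit or range.

## Working session

There is one attempt and no reset: what is moved stays moved. The work goes in short steps, Python scripts to look and compute and a shell command to move; the robot and the scene stay as the last step left them, time stands still between calls to the robot, and variables do not carry over. Pictures are saved under pics/ and viewed, at most 10 in all, crops included, and the job is handed in when it is done.

```bash
mkdir -p pics; ls; python3 - <<'E'
from bench import r
import cv2
for n in("top","scene"):
    c=r.camera(n); cv2.imwrite(f"pics/{n}0.png",c["img"][:,:,::-1]); print(n,c["camera_matrix"],c["xyz"],c["attitude"])
    for t in("lid_1","case_a"):
        for d in r.outline_of(t,n): print(t,round(d["score"],2),[round(float(v)) for v in d["bbox"]],d["mask"].sum())
s=r.read_state(); print({k:s[k] for k in("time","ee_pos","eef_rot","width","ft_force")})
E
```

```text
pics
top [[439.70723845   0.         285.54185237]
 [  0.         439.70723845 212.30938653]
 [  0.           0.           1.        ]] [0.28107038 0.0100207  1.38803661] [ 0.71014067 -0.7004467   0.05677886 -0.04302092]
lid_1 0.75 [223, 171, 37, 29] 913
lid_1 0.75 [160, 250, 43, 48] 1051
lid_1 0.74 [340, 216, 44, 39] 925
lid_1 0.66 [221, 222, 44, 38] 1037
lid_1 0.65 [171, 305, 39, 36] 1106
lid_1 0.65 [366, 125, 39, 42] 866
case_a 0.89 [278, 218, 35, 34] 1090
case_a 0.63 [340, 170, 33, 35] 1056
scene [[481.26642969   0.         279.4180243 ]
 [  0.         481.26642969 200.09942711]
 [  0.           0.           1.        ]] [1.09678003 0.44245311 0.99585106] [ 0.41513221  0.85042164 -0.28675389 -0.14906536]
lid_1 0.95 [352, 234, 57, 44] 1379
lid_1 0.76 [452, 200, 46, 40] 1179
lid_1 0.75 [312, 279, 60, 54] 1782
lid_1 0.74 [439, 248, 56, 46] 1493
lid_1 0.72 [126, 226, 49, 42] 1397
lid_1 0.58 [234, 168, 39, 40] 1047
case_a 0.84 [199, 203, 51, 49] 1643
case_a 0.68 [289, 198, 56, 48] 1584
{'time': 0.3, 'ee_pos': array([ 0.14352727, -0.60818408,  0.23329591]), 'eef_rot': array([ 9.93296153e-01,  1.15597171e-01, -3.58635803e-05, -2.14312466e-04]), 'width': 0.08651869762782576, 'ft_force': array([-0.25929825, -0.10062014, -0.59077692])}
```

View pics/top0.png

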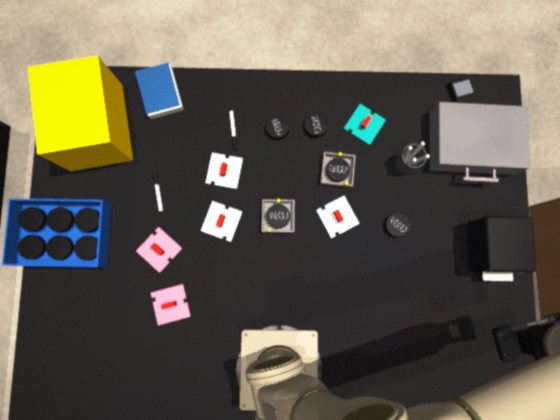

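View pics/scene0.png

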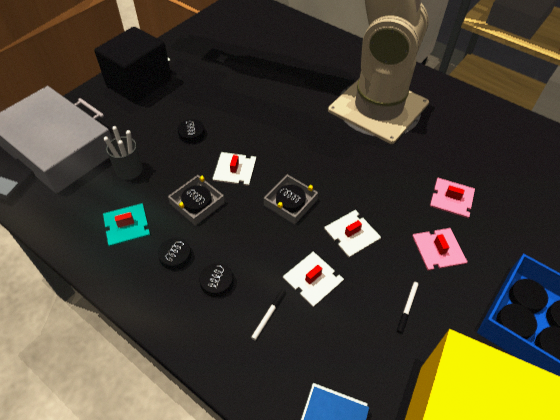

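The top view shows the white lids at about (223,171), (221,222) and (340,216), and the cases at (278,218) and (340,170). The pink and turquoise plates are decoys. Next I'll fit a rendered model to each one.

```bash
cat > h.py <<'E'
import numpy as np, cv2
from scipy.optimize import minimize
from scipy.spatial.transform import Rotation as R
S=8
PAT={'1':(-28,0),'2':(28,0),'3':(28,28)}; LUG={'a':(-28,0),'b':(28,0)}
def sq(a,b): return np.array([[-a,-b],[a,-b],[a,b],[-a,b]],float)
def lidpoly(f,b):
    return np.array([[-50,-50],[50,-50],[50,b-7],[40,b-7],[40,b+7],[50,b+7],[50,50],[-50,50],[-50,f+7],[-40,f+7],[-40,f-7],[-50,f-7]],float)
def proj(c,P):
    q=(np.asarray(P)-c["xyz"])@R.from_quat(c["attitude"]).as_matrix()
    q=q@c["camera_matrix"].T; return q[:,:2]/q[:,2:]
def ray(c,px,z):
    d=R.from_quat(c["attitude"]).as_matrix()@np.linalg.solve(c["camera_matrix"],[px[0],px[1],1.])
    return c["xyz"]+d*(z-c["xyz"][2])/d[2]
def model(kind):
    k,p=kind.split('_')
    if k=='lid': return [(lidpoly(*PAT[p]),0,6,1,2),(sq(20,8),6,37,3,4)]
    t=np.linspace(0,2*np.pi,40)[:-1]; f,b=LUG[p]
    return [(sq(50,50),0,31,1,2),(sq(46,46),31,31,3,3),(38*np.c_[np.cos(t),np.sin(t)],28,28,4,4),
      (sq(4,5.5)+[46,b],31,42.5,5,5),(sq(4,5.5)+[-46,f],31,42.5,5,5)]
def render(c,kind,x,y,yaw,z0,box):
    u0,v0,w,h=box; L=np.zeros((h*S,w*S),np.uint8); cs,sn=np.cos(yaw),np.sin(yaw)
    def pr(poly,z):
        p=poly/1000; P=np.c_[x+cs*p[:,0]-sn*p[:,1],y+sn*p[:,0]+cs*p[:,1],np.full(len(p),z0+z/1000)]
        return np.round(((proj(c,P)+.5-[u0,v0])*S-.5)*16).astype(np.int32)
    for poly,zb,zt,ls,lt in model(kind):
        B,T=pr(poly,zb),pr(poly,zt)
        if zb!=zt:
            for i in range(len(B)):
                j=(i+1)%len(B); cv2.fillPoly(L,[np.array([B[i],B[j],T[j],T[i]])],ls,shift=4)
        cv2.fillPoly(L,[T],lt,shift=4)
    n=L.max()+1
    return np.stack([(L==i).reshape(h,S,w,S).mean((1,3)) for i in range(n)],-1)
def fit(c,kind,x,y,yaw=None,z0=0.,half=30,keep=None,zfit=False):
    u,v=proj(c,[[x,y,z0+.02]])[0]; box=(int(u)-half,int(v)-half,2*half,2*half)
    I=c["img"][box[1]:box[1]+2*half,box[0]:box[0]+2*half].astype(float).reshape(-1,3)
    m=np.ones(len(I),bool) if keep is None else keep[box[1]:box[1]+2*half,box[0]:box[0]+2*half].ravel()
    def cost(p):
        A=render(c,kind,p[0],p[1],p[2],z0,box); A=A.reshape(-1,A.shape[-1])[m]
        s=np.linalg.lstsq(A,I[m],rcond=None)[0]; r=np.abs(A@s-I[m])
        return np.minimum(r,60).mean()
    best=None
    for y0 in ([-.4,-.2,0,.2,.4] if yaw is None else [yaw]):
        o=minimize(cost,[x,y,y0],method='Nelder-Mead',options=dict(initial_simplex=[[x,y,y0],[x+.008,y,y0],[x,y+.008,y0],[x,y,y0+.12]],xatol=1e-4,fatol=1e-3,maxiter=120))
        if best is None or o.fun<best.fun: best=o
    return best.x,best.fun
E
cat > m.py <<'E'
from bench import r
from h import *
C={n:r.camera(n) for n in("top","scene")}
px={'L1':(223,171),'L2':(221,222),'L3':(340,216),'CA':(278,218),'CB':(340,170)}
for n,p in px.items():
    g=ray(C['top'],p,.01 if n[0]=='L' else .02)
    for k in (['lid_1','lid_2','lid_3'] if n[0]=='L' else ['case_a','case_b']):
        a,fa=fit(C['top'],k,g[0],g[1]); b,fb=fit(C['scene'],k,a[0],a[1],a[2])
        print(n,k,a.round(4),round(fa,2),b.round(4),round(fb,2))
T=[cv2.resize(C[c]['img'][int(v)-30:int(v)+30,int(u)-30:int(u)+30],None,fx=4,fy=4,interpolation=cv2.INTER_CUBIC) for c,u,v in(('top',223,171),('top',221,222),('top',340,216),('top',278,218),('top',340,170),('scene',312,279))]
cv2.imwrite('pics/crops.png',np.vstack([np.hstack(T[:3]),np.hstack(T[3:])])[:,:,::-1])
E
time python3 m.py
```

```text
L1 lid_1 [ 0.6123  0.1848 -0.1823] 7.35 [ 0.6123  0.1857 -0.1672] 8.7
L1 lid_2 [ 0.612   0.1846 -0.1721] 6.39 [ 0.6121  0.1858 -0.1634] 6.77
L1 lid_3 [ 0.6115  0.1846 -0.1714] 7.28 [ 0.612   0.1856 -0.1639] 9.61
L2 lid_1 [ 0.4479  0.1875 -0.3334] 6.76 [ 0.4483  0.1891 -0.3293] 5.5
L2 lid_2 [ 0.448   0.1877 -0.3277] 7.72 [ 0.4482  0.1889 -0.3292] 7.1
L2 lid_3 [ 0.4476  0.1877 -0.3279] 8.6 [ 0.4478  0.1888 -0.3289] 9.01
L3 lid_1 [ 0.467  -0.181   0.4911] 9.7 [ 0.4676 -0.1798  0.4978] 9.26
L3 lid_2 [ 0.4668 -0.1808  0.4961] 8.66 [ 0.4681 -0.1796  0.4988] 7.89
L3 lid_3 [ 0.4672 -0.1808  0.4991] 7.83 [ 0.4681 -0.1795  0.4972] 6.39
CA case_a [0.4657 0.0086 0.0084] 8.07 [0.4657 0.0103 0.0026] 8.92
CA case_b [0.4657 0.0082 0.009 ] 7.92 [0.4658 0.0103 0.0062] 8.55
CB case_a [ 0.6195 -0.1807 -0.0905] 10.6 [ 0.6183 -0.1784 -0.0964] 16.75
CB case_b [ 0.6195 -0.1806 -0.0904] 10.85 [ 0.6185 -0.1782 -0.0979] 17.25
real	0m25.906s
user	0m33.679s
sys	0m0.075s
```

View pics/crops.png

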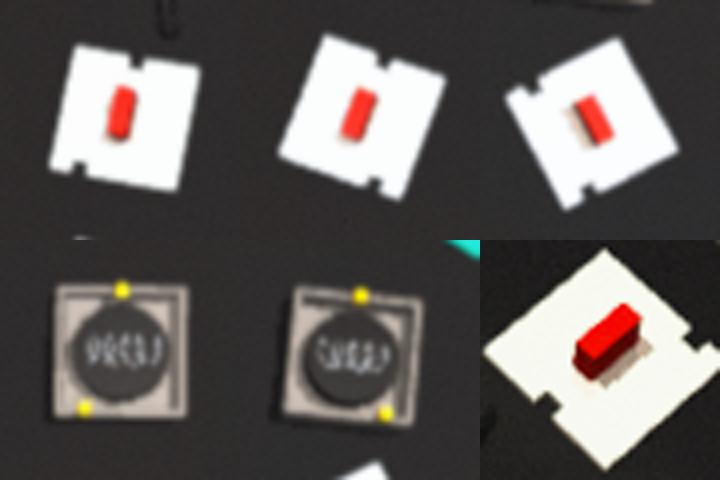

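The crops settle it. From the notches, lid_2 is at (0.612, 0.185), lid_1 at (0.448, 0.188), and the odd lid is the right-hand one. From the lugs, case_b is at (0.466, 0.009) and case_a at (0.619, -0.180). I'll move over lid_2 first.

```bash
python3 -m pendant '[[0.0277,-0.0289,-0.005,0],[0.0277,-0.0289,-0.005,0],[0.0277,-0.0289,-0.005,0],[0.0277,-0.0289,-0.005,0],[0.0277,-0.0289,0,0],[0.0277,-0.0289,0,0],[0.0277,-0.0289,0,0],[0.0277,-0.0289,0,0]]' 0.5
python3 -m pendant '[[0.0277,-0.0289,0,0],[0.0277,-0.0289,0,0],[0.0277,-0.0289,0,0],[0.0277,-0.0289,0,0],[0.0277,-0.0289,0,0],[0.0277,-0.0289,0,0],[0.0277,-0.0289,0,0],[0.0277,-0.0289,0,0]]'
cat > go.py <<'E'
import sys
from bench import r
from h import *
x,y,z,yaw=map(float,sys.argv[1:5]); s=r.read_state(); m=R.from_quat(s["eef_rot"]).as_matrix()
th=np.arctan2(m[1,0],m[0,0]); t=(th-yaw+np.pi/2)%np.pi-np.pi/2
print("time",round(s["time"],2),"pos",np.round(s["ee_pos"],4),"yaw",round(th,4),"width",round(s["width"],4),"F",np.round(s["ft_force"],1),"grip",round(float(np.max(s["grip_force"])),1))
print("tool shift",np.round(m.T@(np.array([x,y,z])-s["ee_pos"]),4),"turn",round(t,4),"tilt",np.round(m[:2,2],4))
E
python3 go.py .612 .185 .1 -.168
```

```text
time: 1.07
ee_pos: [0.3067, -0.3306, 0.2538]
eef_rot: [0.993, 0.116, 0.0, 0.0]
ft_force: [1.0, -0.7, 0.2]
width: 0.0455
grip_force: 0.0
time: 1.73
ee_pos: [0.4694, -0.0546, 0.254]
eef_rot: [0.993, 0.116, 0.001, 0.0]
ft_force: [1.5, -1.0, -0.3]
width: 0.0438
grip_force: 0.0
time 1.73 pos [ 0.4694 -0.0546  0.254 ] yaw 0.2315 width 0.0438 F [ 1.5 -1.  -0.3] grip 0.0
tool shift [ 0.1937 -0.2006  0.154 ] turn 0.3995 tilt [ 0.0011 -0.0008]
```

```bash
python3 -m pendant '[[0.0277,-0.0287,0,0],[0.0277,-0.0287,0,0],[0.0277,-0.0287,0,0],[0.0277,-0.0287,0,0],[0.0277,-0.0287,0,0],[0.0277,-0.0287,0,0],[0.0277,-0.0287,0,0],[0,0,0,0.1]]' >/dev/null
python3 -m pendant '[[0,0,0.03,0.1],[0,0,0.03,0.1],[0,0,0.03,0.1],[0,0,0.03,0],[0,0,0.03,0],[0,0,0,0],[0,0,0,0]]' >/dev/null
python3 go.py .612 .185 .021 -.168
```

```text
time 2.98 pos [0.6106 0.1833 0.1028] yaw -0.1681 width 0.0437 F [ 0.7 -0.5  0.4] grip 0.0
tool shift [ 0.0013 -0.002   0.0818] turn -0.0001 tilt [-0.0027 -0.0007]
```

```bash
python3 -m pendant '[[0.0013,-0.002,0.02,0],[0,0,0.02,0],[0,0,0.02,0],[0,0,0.012,0],[0,0,0.006,0],[0,0,0.003,0],[0,0,0,0],[0,0,0,0]]' >/dev/null
python3 go.py .612 .185 .021 -.168
python3 -m pendant '[[0,0,0,0],[0,0,0,0],[0,0,0,0],[0,0,0,0],[0,0,0,0],[0,0,0,0]]' 0 25
```

```text
time 3.65 pos [0.6137 0.1857 0.0239] yaw -0.1683 width 0.0434 F [ 0.6 -0.1  0.4] grip 0.0
tool shift [-0.0016  0.001   0.0029] turn -0.0003 tilt [0.0017 0.0005]
time: 4.15
ee_pos: [0.613, 0.1853, 0.0226]
eef_rot: [0.996, -0.084, 0.0, 0.0]
ft_force: [-0.5, -1.1, 0.9]
width: 0.0156
grip_force: 25.0
```

```bash
python3 -m pendant '[[0,0,-0.005,0],[0,0,-0.015,0],[0,0,-0.03,0],[0,0,-0.03,-0.087],[0,0,-0.03,-0.087],[0,0,0,0]]' 
python3 go.py .466 .010 .14 .006
```

```text
time: 4.65
ee_pos: [0.6156, 0.187, 0.1403]
eef_rot: [1.0, 0.006, 0.004, -0.001]
ft_force: [0.9, 1.6, -0.3]
width: 0.0162
grip_force: 25.0
time 4.65 pos [0.6156 0.187  0.1403] yaw 0.0112 width 0.0162 F [ 0.9  1.6 -0.3] grip 25.0
tool shift [-0.1515  0.1753 -0.0015] turn 0.0052 tilt [0.0089 0.0028]
```

```bash
python3 -m pendant '[[-0.012,0.014,0,0],[-0.025,0.029,0,0],[-0.025,0.029,0,0],[-0.025,0.029,0,0],[-0.025,0.029,0,0],[-0.02,0.024,0,0],[-0.012,0.014,0,0],[-0.006,0.007,0,0]]' >/dev/null
python3 -m pendant '[[0,0,0,0],[0,0,0,0],[0,0,0,0],[0,0,0,0]]' >/dev/null
python3 go.py .466 .010 .14 .006
python3 - <<'E'
from bench import r
from h import *
I=[]
for n in("top","scene"):
    c=r.camera(n); u,v=proj(c,[[.466,.01,.08]])[0]; u,v=int(u),int(v)
    I.append(cv2.resize(c["img"][v-50:v+50,u-50:u+50],None,fx=4,fy=4,interpolation=cv2.INTER_CUBIC)); print(n,u-50,v-50)
cv2.imwrite("pics/hand.png",np.hstack(I)[:,:,::-1])
E
```

```text
time 5.65 pos [0.4644 0.0106 0.1328] yaw 0.0072 width 0.0157 F [ 0.9 -0.5 -2.7] grip 25.0
tool shift [ 0.0016  0.0006 -0.0072] turn 0.0012 tilt [0.0005 0.0005]
top 227 162
scene 241 132
```

View pics/hand.png

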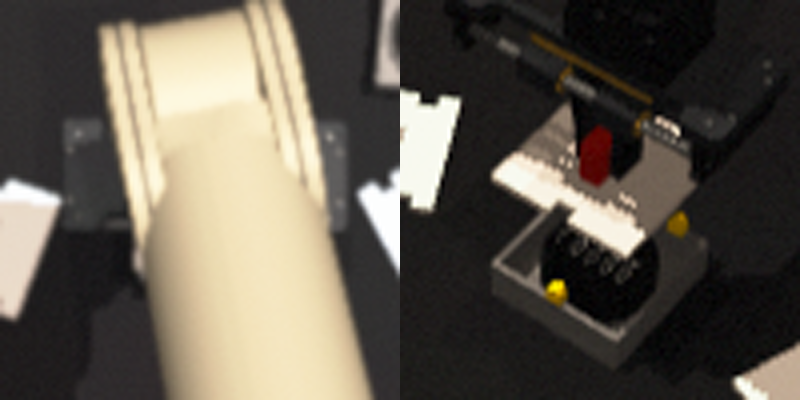

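The scene view shows lid_2 held level above case_b with its back notch over the back lug; the arm hides it in the top view. I'll lower it to about 20 mm above the rim and check the fit there.

```bash
python3 -m pendant '[[0.002,0.001,0.01,0],[0,0,0.015,0],[0,0,0.015,0],[0,0,0.012,0],[0,0,0.005,0],[0,0,0,0],[0,0,0,0],[0,0,0,0]]' >/dev/null
python3 go.py .4666 .0095 .0736 .006
cat > inhand.py <<'E'
import sys
from bench import r
from h import *
k=sys.argv[1]; x,y,yaw,z=map(float,sys.argv[2:6])
c=r.camera("scene")
K=np.zeros((420,560),bool)
# keep only the camera-side part of the plate's surroundings: gripper shows above the bar
u,v=proj(c,[[x,y,z+.006]])[0]; K[int(v)+1:]=1
sat=c["img"].max(2).astype(int)-c["img"].min(2); K&=~((sat>70))
print(k,fit(c,k,x,y,yaw,z,keep=K,half=26))
w=c["img"][int(v)-40:int(v)+40,int(u)-50:int(u)+50].copy()
cv2.imwrite(sys.argv[6],cv2.resize(w,None,fx=5,fy=5,interpolation=cv2.INTER_CUBIC)[:,:,::-1])
E
python3 inhand.py lid_2 .4656 .0095 .006 .051 pics/h2.png
```

```text
time 6.42 pos [0.4664 0.0086 0.0761] yaw 0.0059 width 0.0159 F [-0.1  0.3 -0.7] grip 25.0
tool shift [ 0.0002 -0.0009  0.0025] turn -0.0001 tilt [ 0.001  -0.0001]
lid_2 (array([0.46648495, 0.00827922, 0.02206693]), np.float64(36.01599985952668))
```

View pics/h2.png

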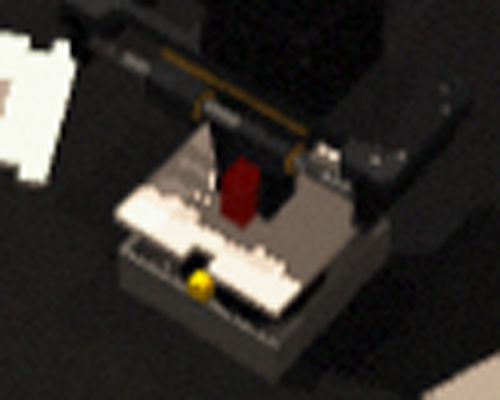

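The back notch lines up with the lug, so I'll lower it slowly and watch the force.

```bash
python3 -m pendant '[[0,-0.0009,0.003,0],[0,0,0.003,0],[0,0,0.003,0],[0,0,0.003,0],[0,0,0,0],[0,0,0,0]]' >/dev/null
python3 go.py .4666 .0095 .0536 .006
python3 -m pendant '[[0,0,0.002,0],[0,0,0.002,0],[0,0,0.002,0],[0,0,0.002,0],[0,0,0,0],[0,0,0,0]]'>/dev/null
python3 go.py .4666 .0095 .0536 .006
```

```text
time 6.97 pos [0.4658 0.0094 0.0633] yaw 0.0059 width 0.0159 F [-0.1  0.1 -2.3] grip 25.0
tool shift [ 0.0008 -0.0001  0.0097] turn -0.0001 tilt [-0.0004  0.0001]
time 7.47 pos [0.4658 0.0094 0.0554] yaw 0.0058 width 0.0157 F [-0.8  0.6 -2.3] grip 25.0
tool shift [ 0.0008 -0.0001  0.0018] turn -0.0002 tilt [-0.0003  0.    ]
```

```bash
python3 -m pendant '[[0,0,0.001,0],[0,0,0.001,0],[0,0,0.0005,0],[0,0,0,0],[0,0,0,0]]'>/dev/null
python3 go.py .4666 .0095 .0536 .006
```

```text
time 7.88 pos [0.466  0.0094 0.0535] yaw 0.0058 width 0.0157 F [-4.5 -0.2  6.6] grip 25.0
tool shift [ 0.0006 -0.0001 -0.0001] turn -0.0002 tilt [ 0.0001 -0.0005]
```

It made contact at TCP z 0.0535, which is the predicted home height. Now I'll release and rise.

```bash
python3 -m pendant '[[0,0,0,0],[0,0,0,0],[0,0,0,0],[0,0,-0.003,0],[0,0,-0.01,0],[0,0,-0.03,0],[0,0,-0.04,0],[0,0,-0.02,0]]' 0.5
python3 go.py .449 .1884 .15 -.331
```

```text
time: 8.55
ee_pos: [0.4671, 0.0102, 0.1604]
eef_rot: [1.0, 0.003, 0.002, -0.0]
ft_force: [2.0, -0.4, 0.4]
width: 0.0429
grip_force: 0.0
time 8.55 pos [0.4671 0.0102 0.1604] yaw 0.0069 width 0.0429 F [ 2.  -0.4  0.4] grip 0.0
tool shift [-0.0169 -0.1783  0.0103] turn 0.3379 tilt [0.0037 0.0001]
```

```bash
python3 -m pendant '[[-0.003,-0.03,0,0],[-0.003,-0.035,0,0],[-0.003,-0.035,0,0],[-0.003,-0.035,0,0],[-0.003,-0.03,0,0],[-0.002,-0.013,0,0.112],[0,0,0,0.113],[0,0,0,0.113]]' >/dev/null
python3 -m pendant '[[0,0,0.03,0],[0,0,0.03,0],[0,0,0.02,0],[0,0,0,0],[0,0,0,0],[0,0,0,0]]' >/dev/null
python3 go.py .449 .1884 .022 -.331
python3 m.py | grep -E "lid_1|case"
```

```text
time 9.72 pos [0.4487 0.1879 0.0778] yaw -0.3319 width 0.0434 F [-0.3  0.6  0.1] grip 0.0
tool shift [ 0.     -0.0005  0.0558] turn -0.0009 tilt [0.0018 0.0006]
L1 lid_1 [0.621  0.1709 0.0256] 34.11 [ 0.6532  0.1951 -0.6979] 1.84
L2 lid_1 [ 0.4586  0.2043 -1.1536] 35.95 [ 0.4494  0.189  -0.3327] 21.5
L3 lid_1 [ 0.467  -0.181   0.4916] 9.7 [ 0.4678 -0.1796  0.4945] 9.22
CA case_a [0.4662 0.008  0.0122] 15.65 [0.4622 0.0071 0.025 ] 14.57
CA case_b [0.4665 0.0084 0.0142] 15.48 [ 0.4623  0.0066 -0.0119] 14.22
CB case_a [ 0.6193 -0.1805 -0.0937] 10.54 [ 0.6182 -0.1781 -0.0988] 17.23
CB case_b [ 0.6192 -0.1807 -0.0904] 10.79 [ 0.6185 -0.1783 -0.0993] 17.75
```

```bash
python3 -m pendant '[[0,-0.0005,0.02,0],[0,0,0.02,0],[0,0,0.009,0],[0,0,0.005,0],[0,0,0.002,0],[0,0,0,0],[0,0,0,0],[0,0,0,0]]' >/dev/null
python3 -m pendant '[[0,0,0,0],[0,0,0,0],[0,0,0,0],[0,0,0,0],[0,0,0,0],[0,0,0,0]]' 0 25 >/dev/null
python3 go.py .449 .1884 .022 -.331
python3 - <<'E'
from bench import r
from h import *
for n in("top","scene"):
    c=r.camera(n); print(n,fit(c,'lid_2',.466,.0095,.006,.031))
c=r.camera("scene");cv2.imwrite("pics/s2.png",cv2.resize(c["img"][150:310,200:400],None,fx=4,fy=3.75,interpolation=cv2.INTER_CUBIC)[:,:,::-1])
E
```

```text
time 10.98 pos [0.4481 0.1878 0.0201] yaw -0.3322 width 0.0163 F [0.5 0.1 0.9] grip 25.0
tool shift [ 0.0006 -0.0008 -0.0019] turn -0.0012 tilt [ 0.0001 -0.    ]
top (array([0.46531543, 0.00851266, 0.00948996]), np.float64(12.904446055732286))
scene (array([0.46525276, 0.00958392, 0.00664384]), np.float64(8.551996284571466))
```

View pics/s2.png

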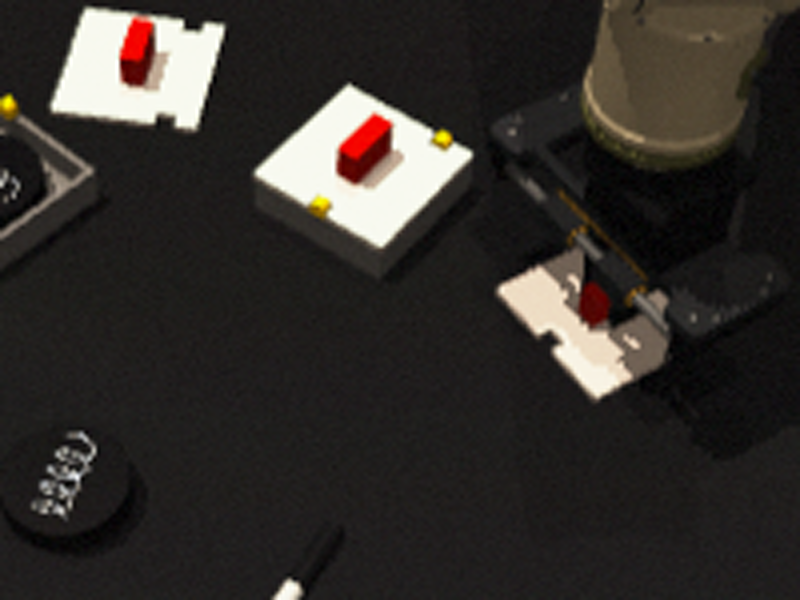

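lid_2 lies flat and home on case_b, with both lugs showing through the notches. Next I'll lift lid_1 and cross-check case_a's position from its lugs.

```bash
python3 -m pendant '[[0,0,-0.005,0],[0,0,-0.015,0],[0,0,-0.03,0],[0,0,-0.04,0],[0,0,-0.04,0],[0,0,-0.01,0],[0,0,0,-0.118],[0,0,0,-0.119]]' >/dev/null
python3 - <<'E'
from bench import r
from h import *
for n in("top","scene"):
    c=r.camera(n); I=c["img"].astype(float); Y=np.clip(np.minimum(I[...,0],I[...,1])-I[...,2]-40,0,None)
    L=[]
    for lx,ly in((-.046,-.028),(.046,0)):
        a=-.094; p=[.6188+np.cos(a)*lx-np.sin(a)*ly,-.1795+np.sin(a)*lx+np.cos(a)*ly,.038]
        u,v=np.round(proj(c,[p])[0]).astype(int); w=Y[v-6:v+7,u-6:u+7]; g=np.mgrid[-6:7,-6:7]
        L.append(ray(c,(u+(w*g[1]).sum()/w.sum(),v+(w*g[0]).sum()/w.sum()),.038)[:2])
    d=L[1]-L[0]; yaw=np.arctan2(d[1],d[0])-np.arctan2(.028,.092)
    m=(L[0]+L[1])/2; cc=m-R.from_euler('z',yaw).as_matrix()[:2,:2]@[0,-.014]
    print(n,cc.round(4),yaw.round(4),np.hypot(*d).round(4))
E
python3 go.py .6188 -.1799 .15 -.095
```

```text
top [ 0.6179 -0.1803] -0.0944 0.0973
scene [ 0.617  -0.1793] -0.0941 0.0965
time 11.9 pos [0.4479 0.1877 0.1601] yaw -0.0928 width 0.0158 F [ 0.5  0.5 -2.6] grip 25.0
tool shift [0.2042 0.3502 0.0102] turn 0.0022 tilt [ 0.0001 -0.0002]
```

```bash
python3 -m pendant '[[0.008,0.014,0,0],[0.015,0.026,0,0],[0.0175,0.03,0,0],[0.0175,0.03,0,0],[0.0175,0.03,0,0],[0.0175,0.03,0,0],[0.0175,0.03,0,0],[0.0175,0.03,0,0]]' >/dev/null
python3 -m pendant '[[0.0175,0.03,0,0],[0.0175,0.03,0,0],[0.0175,0.03,0,0],[0.013,0.022,0,0.002],[0.006,0.01,0,0],[0.0045,0.008,0,0],[0,0,0,0],[0,0,0,0]]' >/dev/null
python3 -m pendant '[[0,0,0,0],[0,0,0,0],[0,0,0,0]]' >/dev/null
python3 go.py .6184 -.1800 .0711 -.0945
```

```text
time 13.48 pos [ 0.6178 -0.1788  0.1604] yaw -0.096 width 0.0158 F [ 0.7  1.  -1.6] grip 25.0
tool shift [0.0007 0.0011 0.0893] turn -0.0015 tilt [ 0.0003 -0.    ]
```

```bash
python3 -m pendant '[[0.0007,0.0011,0.01,-0.0015],[0,0,0.02,0],[0,0,0.02,0],[0,0,0.02,0],[0,0,0.012,0],[0,0,0.006,0],[0,0,0,0],[0,0,0,0]]' >/dev/null
python3 -m pendant '[[0,0,0,0],[0,0,0,0]]' >/dev/null
python3 go.py .6184 -.1800 .0711 -.0945
python3 - <<'E'
from bench import r
from h import *
c=r.camera("scene");cv2.imwrite("pics/h3.png",cv2.resize(c["img"][160:240,150:250],None,fx=7,fy=7,interpolation=cv2.INTER_CUBIC)[:,:,::-1])
E
```

```text
time 14.32 pos [ 0.6192 -0.1813  0.0734] yaw -0.0957 width 0.016 F [-0.3  0.1 -1.9] grip 25.0
tool shift [-0.0009 -0.0013  0.0023] turn -0.0012 tilt [ 0.002  -0.0006]
```

View pics/h3.png

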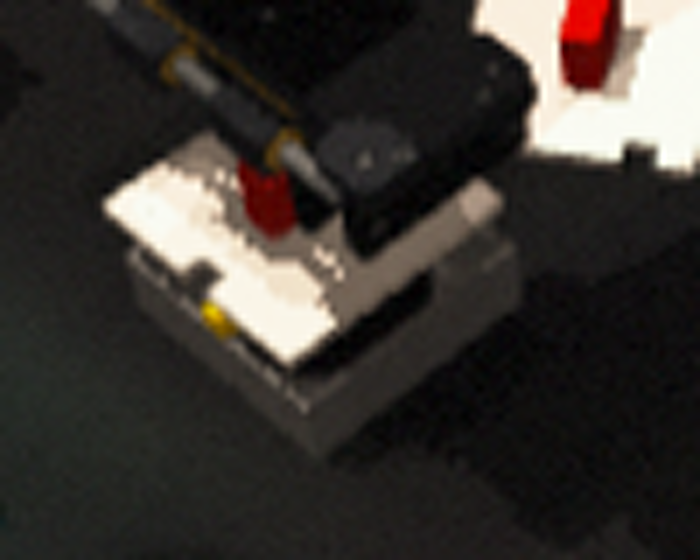

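The lid sits over case_a with its back notch above the lug. I'll trim the offset by about 1 mm and lower it slowly.

```bash
python3 -m pendant '[[-0.0009,-0.0012,0.002,0],[0,0,0.002,0],[0,0,0.002,0],[0,0,0,0],[0,0,0,0],[0,0,0,0]]' >/dev/null
python3 go.py .6184 -.1800 .0511 -.0945
python3 -m pendant '[[0,0,0.002,0],[0,0,0.002,0],[0,0,0.002,0],[0,0,0,0],[0,0,0,0]]' >/dev/null
python3 go.py .6184 -.1800 .0511 -.0945
```

```text
time 14.87 pos [ 0.6176 -0.1799  0.066 ] yaw -0.0957 width 0.0156 F [ 0.3 -0.1 -1.1] grip 25.0
tool shift [ 0.0008 -0.      0.0149] turn -0.0012 tilt [ 0.     -0.0001]
time 15.28 pos [ 0.6175 -0.1799  0.0598] yaw -0.0957 width 0.0157 F [ 0.8 -0.8 -1.5] grip 25.0
tool shift [0.0009 0.     0.0087] turn -0.0012 tilt [-0.0003  0.0001]
```

```bash
python3 -m pendant '[[0.0005,0,0.002,0],[0,0,0.002,0],[0,0,0.002,0],[0,0,0.001,0],[0,0,0,0],[0,0,0,0]]' >/dev/null
python3 go.py .6184 -.1800 .0511 -.0945
python3 -m pendant '[[0,0,0.001,0],[0,0,0.001,0],[0,0,0.0005,0],[0,0,0,0],[0,0,0,0]]' >/dev/null
python3 go.py .6184 -.1800 .0511 -.0945
```

```text
time 15.78 pos [ 0.6181 -0.18    0.053 ] yaw -0.0957 width 0.016 F [ 0.3  0.5 -1.9] grip 25.0
tool shift [0.0003 0.     0.0019] turn -0.0012 tilt [-0.0002  0.    ]
time 16.2 pos [ 0.6183 -0.18    0.0511] yaw -0.0957 width 0.0159 F [-3.   1.2  4.9] grip 25.0
tool shift [ 0.0001 -0.      0.    ] turn -0.0012 tilt [ 0.0005 -0.0003]
```

It's home at exactly the predicted height. I'll release, rise, move clear and check.

```bash
python3 -m pendant '[[0,0,0,0],[0,0,0,0],[0,0,0,0],[0,0,-0.003,0],[0,0,-0.01,0],[0,0,-0.03,0],[0,0,-0.04,0],[0,0,-0.04,0]]' 0.5 >/dev/null
python3 -m pendant '[[0,0,-0.04,0],[-0.03,-0.02,0,0],[-0.03,-0.02,0,0],[-0.03,-0.02,0,0],[-0.03,-0.02,0,0],[0,0,0,0],[0,0,0,0],[0,0,0,0]]'
python3 - <<'E'
from bench import r
from h import *
for n in("top","scene"):
    c=r.camera(n); print(n,fit(c,'lid_1',.6183,-.18,-.095,.031),fit(c,'lid_2',.466,.0095,.006,.031))
cv2.imwrite("pics/end.png",c["img"][:,:,::-1])
E
```

```text
time: 17.53
ee_pos: [0.5068, -0.0893, 0.2146]
eef_rot: [0.999, -0.048, 0.001, 0.0]
ft_force: [-0.1, -0.6, 0.1]
width: 0.0435
grip_force: 0.0
top (array([ 0.62004124, -0.17406581, -0.00399908]), np.float64(32.36493404831687)) (array([0.46523833, 0.00824453, 0.01521391]), np.float64(15.683205180889017))
scene (array([ 0.61863113, -0.18008313, -0.09517058]), np.float64(17.085738197075923)) (array([0.46579709, 0.00955292, 0.02696606]), np.float64(12.789769223630644))
```

View pics/end.png

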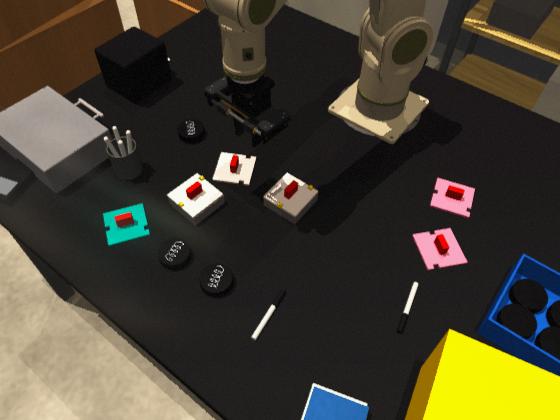

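Both lids lie flat on their cases, at about (197,197) and (291,196), with the lugs showing through the notches. Everything else is where it started and the gripper is clear, so I'm handing in.

```bash
python3 -c "from bench import r; print(r.close_job())"
```

```text
the job is handed in; nothing more can be done
None
```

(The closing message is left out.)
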